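# Hang the tea mug on the swing-out hook

### The arm

A 6-joint arm with a two-finger parallel gripper is mounted at the origin on the work surface. World frame = base frame: x ahead of the robot, y to its left, z up, the work surface at z = 0. Lengths are in m, angles in degrees, forces in N, time in s.
With the tool pointing down it reaches from about 0.4 to 0.825 m from the base axis. Payload 7 kg.
Tool frame: the origin (TCP) lies at the centre of the arm's flange, where the gripper is bolted on; the fingertips stand 178 mm ahead of it and the grasp point (between the pads) lies 159 mm ahead of it; z points along the fingers, y is the line along which they close (so a half turn about z gives the same grasp; the last joint's range is limited). The gripper opens to 88 mm and grips with 3 to 60 N. Pads are 19 mm wide; open, the fingers measure 130 mm over their backs; the gripper's body (78 mm by 193 mm) begins 47 mm behind the grasp point.
Start: joints at [89.559, 20.546, 0.682, 0, -70.136, -16.507], TCP at [0.197, 0.646, 0.405] pointing down, gripper open.
Joint ranges: [-176.03, 176.03], [-82.01, 121.73], [-58.28, 71.71], [-173.87, 95.51], [-174.79, -0.11], [-173.66, 173.66]. Speed limits (degrees/s): [136.94, 136.94, 172.46, 180, 180, 180].

### API

Orientations are given as [roll, pitch, yaw] about the fixed x, y, z axes, in that order (R = Rz(yaw) Ry(pitch) Rx(roll)).
In Python, from plant import telemetry, snapshot, workorder, nets gives the robot as it stands.
- The arm moves only by the shell command python3 -m creep 'ROWS'. ROWS is JSON, a list that holds one entry, the list of rows, each a list of 5 numbers: the shift along the tool's x, y, z normalised to -1 to 1, where 1 is 0.2 m, then the turn about the tool's z normalised to -1 to 1, where 1 is pi/2 rad, then the opening, from 0 (shut) to 1 (fully open). In form: [[[x, y, z, spin, hand], ...]]. A call has 1 to 8 rows; each row shifts and turns the commanded pose from where the row before left it, along the tool's axes as they then stand; what a row does not reach is not made up. A row lasts 1/12 s, in which the tool goes at most 41.7 mm and 7.16 degrees, less where a joint would pass 70% of its speed; a pose out of reach is approached as far as the arm can. A call with a number of a shift or a turn outside -1 to 1 is refused whole. A call with a gripper value outside its range is refused whole. The fingers move at their own pace and stop on an object; the grip force is fixed at half the most. Time passes only in rows, so rows that do not move let the fingers close. It gives the time, the measured TCP pose, the force, the opening and the grip force at its end, in the units of the state.
- telemetry.get_obs(): the state, without advancing time (a new reading comes with each control period).
- snapshot(name): name is "scene" or "top"; returns a dict with "frame" (384x512x3 uint8, red, green, blue), "fx", "fy", "cx", "cy" (pixels), "k1" (the pictures are not rectified: a ray, as slopes to the right and down, at radius r is drawn at 1 + k1 r^2 times it, then the intrinsics apply), "rvec" (rotation vector, rad) and "tvec" (3), from world to camera coordinates, as OpenCV has them. Camera axes: x right, y down, z forward; pixel columns grow to the right and rows downward; lengths in m; the calibration is good to about 2 mm. A picture is of the moment at which its call begins. There is no depth.
- workorder.close_job(): hands the job in; it is judged then, once.
Trained networks look in a picture, given as the dict that the camera call returned (one of the last four; its "shot" number tells which), for a name from the list of things; names that differ only in an ending like _2 or _b are one class to them, and where a whole thing is asked for, a point or a joint stands for the part that bears it (a point fixed in the world has none). Each returns a list of dicts, best first, with "confidence" (0 to 1); they miss things now and then, are a little off and sometimes report something else, mostly with a low value. They report only what shows in the picture. A call takes as long as a camera call. They do not tell look-alikes from the thing itself.
- nets.find_in(picture, query): "uv" ([column, row] in pixels, amid what is visible of it).
- nets.masks_of(picture, query): "region" (384x512 bool, what is visible of it) and "uv" ([column, row] in pixels, amid what is visible of it).
- nets.landmark_of(picture, query): "uv" ([column, row] in pixels: a listed point, or the origin of a listed thing).
The state is a dict: "clock": time; "joint_pos": joint angles; "qvel": joint speeds; "tau": joint torques, N m; "tool_pos": TCP position; "orientation": TCP orientation; "force": force on the tool from outside, world axes, zero at the start; "moment": the same for the moment, N m; "opening": finger opening in m; "gripper_force": force on a finger pad.
Only numpy, scipy, OpenCV 4.12 (cv2) and the standard library are available. Lean on these libraries where they do the work, as an engineer would, in place of code of your own. Each camera call takes 0.05 s, during which the arm holds its last target. There are 200 camera calls.

### The job

In the brew corner, first swing the folded hook arm of the stand fully out to its stop while the mug still stands on the bench. Then hang the tall mug (the tall one with a handle) by its handle on that arm, so that the arm passes through the handle and the mug hangs there freely and has stopped swinging, with the arm still swung out. Leave the beaker, the short cup, the canister and the jar standing where they are.

Things in the scene. Friction and masses are not known exactly. Their poses are not given: they have to be found in the camera images.
- stand: Hook stand fixed to the bench: dark round foot 110 mm across, 12 mm high, steel post 16 mm thick. Origin: centre of the foot's underside, on the post's axis; z up. The arm points along the stand's -x when fully out and along its +y when folded. Pivot hub on the post 24 mm across, 207 to 233 mm above the bench; nothing is higher than 240 mm.
- hook_arm (a joint): Swing angle of the arm about the post, rad: 0 folded (along the stand's +y), growing counter-clockwise to 1.571, fully out at its stop (along the stand's -x). Stays where left; 2 N at the tip turn it. Level flat steel strip 14 mm wide, 6 mm thick, centre line 220 mm above the bench, straight to 108 mm from the post's axis, then turned up 45 degrees to an end 120 mm out and 14 mm higher.
- hook_seat (a point): Point on the arm's centre line 65 mm from the post's axis, the middle of the straight part, where a handle hangs. Its y axis points along the arm to the tip, z up.
- hook_tip (a point): Centre of the arm's upturned end (120 mm from the post's axis, 234 mm above the bench).
- mug: Tall white mug with a handle: body 58 mm across, 88 mm high, wall 4 mm, open top, 150 to 290 g. Origin: centre of its underside; z up to the mouth. The handle is on the +y side: a loop of 9 mm round bar in the mug's y-z plane, reaching 70 mm from the axis; its opening is 32 mm wide (y 29 to 61) and 47 mm high (z 22 to 69). The hook arm passes through it along the mug's x axis.
- mug_handle (a point): Centre of the opening in the mug's handle (mug frame y = 45 mm, z = 46 mm).
- beaker: White beaker without a handle, 60 mm across and 88 mm high. Origin: centre of its underside. Leave it.
- cup: Short wide white cup with a small handle (+y side, reaching 58 mm from its axis), 76 mm across at the mouth and 52 mm high. Origin: centre of its underside. Leave it.
- jar: Closed white jar with a steel lid, 60 mm across and 108 mm high, behind the folded arm. Origin: centre of its underside. Leave it.
- canister: Closed steel canister with a dark lid, 72 mm across and 142 mm high, standing by the stand in the quarter that the arm swings over. Origin: centre of its underside. Leave it.
There are look-alikes about, which are no part of the job. What is shaped like the mug but green or pink is not meant.

How it is judged (in metres and radians):
On the way, in this order (a step that is already met when the one before it is completed fails the run):
1. the hook arm is swung fully out while the mug still stands on the bench (value of joint hook_arm above 1.45 rad and height (world z) of mug below 0.02 m and angle between mug's own z axis and vertical below 0.2 rad), for 0.2 s.
2. the mug hangs by its handle on the swung-out arm (value of joint hook_arm above 1.4 rad and y of mug_handle in the frame of hook_seat between -0.045 and 0.045 m and x of mug_handle in the frame of hook_seat between -0.025 and 0.025 m and z of mug_handle in the frame of hook_seat between -0.035 and 0.012 m and height (world z) of mug above 0.08 m), for 0.2 s.
At the end, for the whole second after the job is handed in: Arm still out (over 1.4 rad); mug more than 80 mm above the bench, the arm through its handle (opening centre within 45 mm of the seat along the arm, 25 mm sideways, from 35 mm below to 12 mm above the arm), let go and near rest (under 0.06 m/s, 1 rad/s) (all of step 2 and linear speed of mug below 0.06 m/s and angular speed of mug below 1 rad/s); the robot touches nothing.
It fails at once if the beaker is shifted by more than 30 mm or tipped (distance of beaker from where it was at the start of the episode above 0.03 m or angle between beaker's own z axis and vertical above 0.35 rad).
It fails at once if the short cup is shifted by more than 30 mm or tipped (distance of cup from where it was at the start of the episode above 0.03 m or angle between cup's own z axis and vertical above 0.35 rad).
It fails at once if the canister is shifted by more than 30 mm or tipped (distance of canister from where it was at the start of the episode above 0.03 m or angle between canister's own z axis and vertical above 0.35 rad).
It fails at once if the jar is shifted by more than 30 mm or tipped (distance of jar from where it was at the start of the episode above 0.03 m or angle between jar's own z axis and vertical above 0.35 rad).
It also fails if it takes over 64 s, if anything falls off the work surface, if the arm or the gripper's body presses on something with over 40 N, if the wrist force passes 120 N, or if a joint passes its speed limit or range.

## Working session

There is one attempt and no reset: what is moved stays moved. The work goes in short steps, Python scripts to look and compute and a shell command to move; the robot and the scene stay as the last step left them, time stands still between calls to the robot, and variables do not carry over. Pictures are saved under pics/ and viewed, at most 12 in all, crops included, and the job is handed in when it is done.

```bash
mkdir -p pics; ls; cat > h.py <<'E'
import numpy as np, cv2
from plant import telemetry, snapshot, workorder, nets
def cam(s):
    R=cv2.Rodrigues(np.array(s["rvec"],float))[0]; return R,np.array(s["tvec"],float).ravel()
def ray(s,uv):
    x=(uv[0]-s["cx"])/s["fx"]; y=(uv[1]-s["cy"])/s["fy"]
    rd=np.hypot(x,y); r=rd
    for _ in range(30): r=rd/(1+s["k1"]*r*r)
    k=r/rd if rd>0 else 1
    R,t=cam(s); d=R.T@np.array([x*k,y*k,1.]); return -R.T@t, d/np.linalg.norm(d)
def atz(s,uv,z):
    o,d=ray(s,uv); return o+d*(z-o[2])/d[2]
def tri(s1,u1,s2,u2):
    o1,d1=ray(s1,u1);o2,d2=ray(s2,u2)
    A=np.array([d1,-d2]).T; k=np.linalg.lstsq(A,o2-o1,rcond=None)[0]
    p,q=o1+d1*k[0],o2+d2*k[1]; return (p+q)/2,np.linalg.norm(p-q)
def proj(s,P):
    R,t=cam(s); c=R@np.array(P,float)+t; x,y=c[:2]/c[2]; f=1+s["k1"]*(x*x+y*y)
    return [s["cx"]+s["fx"]*x*f,s["cy"]+s["fy"]*y*f]
def save(s,n): cv2.imwrite("pics/"+n+".png",s["frame"][:,:,::-1])
E
python3 - <<'E'
from h import *
np.set_printoptions(precision=4,suppress=True)
a=snapshot("scene");b=snapshot("top");save(a,"a");save(b,"b")
for s in(a,b): print(ray(s,(256,192)),s["k1"],s["fx"])
print(telemetry.get_obs())
for q in["stand","hook_arm","hook_seat","hook_tip","mug","mug_handle","beaker","cup","jar","canister"]:
    for nm,s in(("scene",a),("top",b)):
        print(q,nm,[(np.round(x["uv"],1).tolist(),round(x["confidence"],2)) for x in nets.landmark_of(s,q)])
E
```

```text
pics
(array([1.2028, 0.2127, 0.8994]), array([-0.6556, -0.2559, -0.7104])) -0.1106017864968175 370.45459266381675
(array([ 0.4708, -0.0358,  1.0655]), array([ 0.0574, -0.0273, -0.998 ])) 0.036457208428854304 372.65546259866386
{'clock': 0.1, 'joint_pos': array([ 89.5607,  20.5872,   0.6393,  -0.0193, -70.1369, -16.5068]), 'qvel': array([ 0.0826, -0.0733,  0.1193,  0.0424, -0.0573,  0.0783]), 'tau': array([ -0.0013, -58.4165,  29.375 ,   7.0156,   0.0101,  -0.    ]), 'tool_pos': array([0.1967, 0.6455, 0.4038]), 'orientation': array([179.9136,  -0.0067, -16.9526]), 'force': array([-0.3343, -0.3821, -0.1285]), 'moment': array([0.022 , 0.023 , 0.0143]), 'gripper_force': 0.0, 'opening': 0.08777163258744564}
stand scene [([280.6, 267.7], 0.77), ([337.0, 257.4], 0.39)]
stand top [([210.7, 164.9], 0.58)]Traceback (most recent call last):
  File "<stdin>", line 8, in <module>
ValueError: it knows: beaker, canister, cup, hook_seat, hook_tip, jar, mug, mug_handle, stand
```

```bash
python3 - <<'E'
from h import *
np.set_printoptions(precision=4,suppress=True)
a=snapshot("scene");b=snapshot("top")
for q in["stand","hook_seat","hook_tip","mug","mug_handle","beaker","cup","jar","canister"]:
    z={"hook_seat":.22,"hook_tip":.234,"mug_handle":.046}.get(q,0)
    for nm,s in(("scene",a),("top",b)):
        print(q,nm,[(np.round(x["uv"],1).tolist(),round(x["confidence"],2),np.round(atz(s,x["uv"],z)[:2],3).tolist()) for x in nets.landmark_of(s,q)])
E
```

```text
stand scene [([278.4, 265.4], 0.83, [0.625, 0.058])]
stand top [([209.9, 160.9], 0.84, [0.624, 0.066])]
hook_seat scene [([315.2, 213.4], 0.86, [0.59, 0.13])]
hook_seat top [([174.1, 159.7], 0.81, [0.596, 0.126])]
hook_tip scene [([332.3, 208.2], 0.6, [0.571, 0.166])]
hook_tip top [([151.8, 172.8], 0.88, [0.565, 0.172])]
mug scene [([167.5, 234.9], 0.96, [0.648, -0.296]), ([214.8, 239.8], 0.95, [0.61, -0.152]), ([166.4, 189.5], 0.85, [0.477, -0.404]), ([295.0, 222.4], 0.59, [0.453, 0.053])]
mug top [([339.5, 154.5], 0.9, [0.636, -0.308]), ([218.2, 216.8], 0.82, [0.463, 0.044]), ([372.5, 206.0], 0.71, [0.486, -0.399]), ([299.2, 174.9], 0.55, [0.579, -0.19])]
mug_handle scene [([155.2, 172.7], 0.92, [0.458, -0.452]), ([151.1, 229.0], 0.83, [0.676, -0.328]), ([282.2, 203.3], 0.64, [0.431, 0.0]), ([205.5, 217.5], 0.61, [0.574, -0.197])]
mug_handle top [([304.3, 175.1], 0.87, [0.574, -0.198]), ([392.9, 210.1], 0.85, [0.473, -0.438]), ([226.7, 219.9], 0.64, [0.455, 0.018]), ([353.8, 135.1], 0.63, [0.683, -0.338])]
beaker scene [([198.9, 193.4], 0.92, [0.452, -0.29]), ([312.4, 214.3], 0.73, [0.399, 0.095])]
beaker top [([332.5, 216.9], 0.73, [0.457, -0.283])]
cup scene [([250.6, 203.0], 0.93, [0.427, -0.109])]
cup top [([271.6, 224.7], 0.92, [0.438, -0.108])]
jar scene [([314.8, 289.5], 0.94, [0.662, 0.176]), ([198.9, 194.6], 0.16, [0.457, -0.287])]
jar top [([172.9, 148.0], 0.74, [0.662, 0.171])]
canister scene [([335.5, 258.8], 0.55, [0.542, 0.206])]
canister top [([158.3, 194.0], 0.57, [0.531, 0.213])]
```

View pics/a.png

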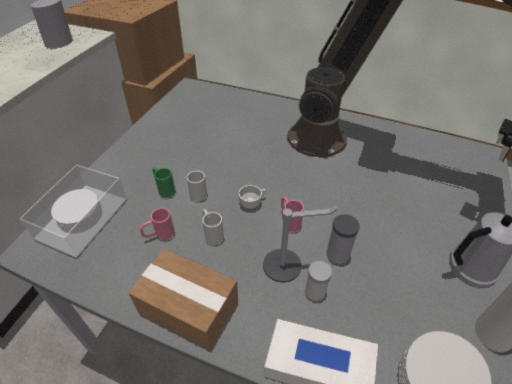

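View pics/b.png

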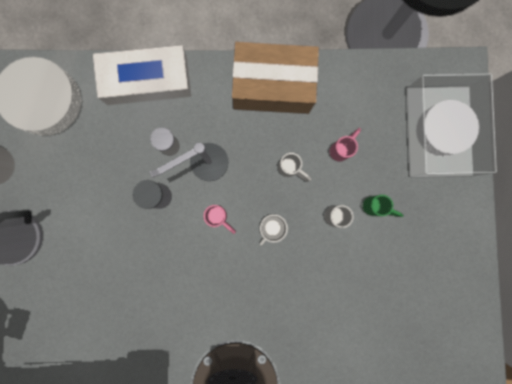

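The scene view shows the stand at about (282,265) with its folded arm reaching (333,211), and the white mug at (213,228). In the top view the mug mouth is at about (291,163) with its handle towards (307,179), and the arm runs from (200,150) to (153,173). The green and pink mugs, the beaker (340,216) and the cup (273,229) are separate. Next I'll average several detections and fit the poses.

```bash
cat > fit.py <<'E'
from h import *
from scipy.optimize import least_squares
np.set_printoptions(precision=4,suppress=True)
def collect(qs,guess,n=4,tol=22,cams=("scene","top")):
    D=[]
    for _ in range(n):
        for c in cams:
            s=snapshot(c)
            for q in qs:
                g=proj(s,guess[q])
                L=[x["uv"] for x in nets.landmark_of(s,q) if np.hypot(*np.subtract(x["uv"],g))<tol]
                if L: D.append((q,s,min(L,key=lambda u:np.hypot(*np.subtract(u,g)))))
    return D
def triq(D):
    for q in dict.fromkeys(d[0] for d in D):
        m={}
        for n in D:
            if n[0]==q: m.setdefault(round(n[1]["fx"],3),[]).append(n)
        if len(m)==2:
            (A,B)=m.values(); print(q,[len(A),len(B)],tri(A[0][1],np.median([x[2] for x in A],0),B[0][1],np.median([x[2] for x in B],0)))
def fit(D,local,x0):  # pose x,y,z,yaw of body with local points
    def f(p):
        c,s=np.cos(p[3]),np.sin(p[3])
        return np.concatenate([np.subtract(proj(d[1],[p[0]+c*l[0]-s*l[1],p[1]+s*l[0]+c*l[1],p[2]+l[2]]),d[2]) for d in D for l in [local[d[0]]]])
    r=least_squares(f,x0,loss="soft_l1"); return r.x,np.abs(r.fun).mean()
E
python3 - <<'E'
from fit import *
G=dict(stand=[.624,.062,0],hook_seat=[.593,.128,.22],hook_tip=[.568,.169,.234],mug=[.61,-.152,0],mug_handle=[.574,-.198,.046])
D=collect(G,G)
triq(D)
S=[d for d in D if d[0] in("stand","hook_seat","hook_tip")]; M=[d for d in D if "mug" in d[0]]
p,e=fit(S,dict(stand=[0,0,0],hook_seat=[0,.065,.22],hook_tip=[0,.12,.234]),[.624,.062,0,.46]);print("stand",p,np.degrees(p[3]),e)
p,e=fit(M,dict(mug=[0,0,0],mug_handle=[0,.045,.046]),[.61,-.152,0,2.4]);print("mug",p,np.degrees(p[3]),e)
# mask check of mug body in top view
s=snapshot("top")
for m in nets.masks_of(s,"mug"): print(m["uv"],m["confidence"],m["region"].sum())
print(telemetry.get_obs()["clock"])
E
```

```text
hook_seat [3, 4] (array([0.5951, 0.124 , 0.2166]), np.float64(0.003160701814213662))
hook_tip [4, 4] (array([0.5643, 0.169 , 0.237 ]), np.float64(0.016741378215098107))
mug [4, 4] (array([ 0.5998, -0.1629, -0.017 ]), np.float64(0.0008767979770553041))
mug_handle [4, 4] (array([ 0.5752, -0.1917,  0.0517]), np.float64(0.005082185681346904))
stand [4, 3] (array([ 0.6193,  0.0652, -0.0048]), np.float64(0.011012260169492014))
stand [ 0.6229  0.0664 -0.0007  0.5027] 28.80106114206855 1.877492812949093
mug [ 0.6028 -0.1603 -0.0054  2.445 ] 140.08777960986984 1.2291777292196917
[346.7, 148.4] 0.93 613
[291.3, 169.5] 0.9 549
[214.5, 217.8] 0.85 430
3.7
```

```bash
cat > ov.py <<'E'
from h import *
def rz(p,yaw,L): 
    c,s=np.cos(yaw),np.sin(yaw); return [(p[0]+c*l[0]-s*l[1],p[1]+s*l[0]+c*l[1],(p[2] if len(p)>2 else 0)+l[2]) for l in L]
T=np.linspace(0,2*np.pi,48)
def circ(r,z): return [(r*np.cos(t),r*np.sin(t),z) for t in T]
def mugm(x,y,yaw): return [rz((x,y),yaw,circ(.029,0)),rz((x,y),yaw,circ(.029,.088)),rz((x,y),yaw,[(0,.029,.0735),(0,.0655,.0735),(0,.0655,.0175),(0,.029,.0175)])]
def standm(x,y,yaw,j=0): return [rz((x,y),0,circ(.055,.012)),rz((x,y),yaw+j,[(0,0,.22),(0,.108,.22),(0,.12,.234)]),rz((x,y),0,circ(.012,.233))]
def tile(s,P,models,h=45,k=8):
    u,v=map(int,proj(s,P)); u=min(max(u,h),511-h); v=min(max(v,h),383-h)
    im=cv2.resize(s["frame"][v-h:v+h,u-h:u+h,::-1].copy(),None,fx=k,fy=k,interpolation=cv2.INTER_CUBIC)
    for m in models: cv2.polylines(im,[np.array([[(a+.5-u+h)*k,(b+.5-v+h)*k] for a,b in [proj(s,q) for q in m]],int)],False,(0,255,0),1)
    return im
E
python3 - <<'E'
from ov import *
a=snapshot("scene");b=snapshot("top")
M=mugm(.6028,-.1603,2.445); S=standm(.6229,.0664,.5027)
r=[np.hstack([tile(s,(.6,-.165,.04),M,24,12)[:,:][:290*2][:,:],]) for s in(a,b)]
r2=[tile(s,(.6,.1,.15),S,48,6) for s in(a,b)]
im=np.vstack([np.hstack(r),np.hstack(r2)]); im=cv2.resize(im,(600,600)); cv2.imwrite("pics/c.png",im)
E
```

```text
(no output)
```

View pics/c.png

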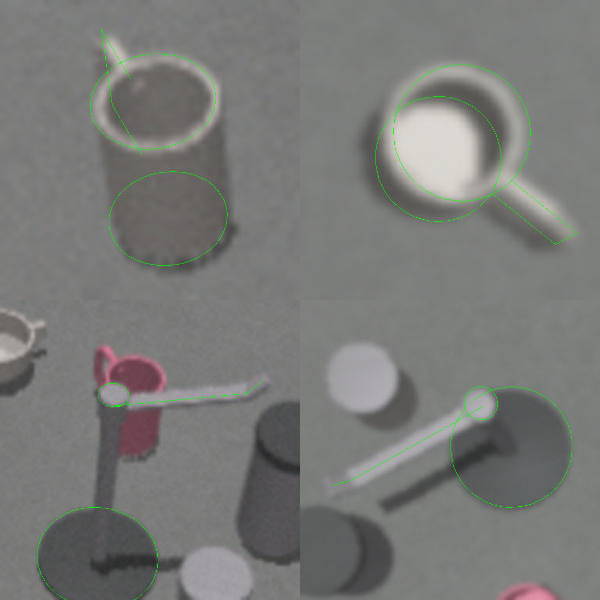

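Overlaid on both views, the fitted mug and stand models match to about 2 mm. The mug mouth needs about +2 mm in y. Next, raise, close the hand and move behind the folded arm.

```bash
python3 -m creep '[[[0,0,-0.165,0,0],[0,0,-0.165,0,0],[0.153,0.0933,0,0,0],[0.153,0.0933,0,0,0],[0.153,0.0933,0,0,0],[0.153,0.0933,0,0,0],[0.153,0.0933,0,0,0],[0.153,0.0933,0,0,0]]]'
python3 -m creep '[[[0.153,0.0933,0,0,0],[0.153,0.0933,0,0,0],[0.153,0.0933,0,0,0],[0.153,0.0933,0,0,0],[0.153,0.0933,0,0,0],[0.153,0.0933,0,0,0],[0.153,0.0933,0,0,0],[0.153,0.0933,0,0,0]]]'
python3 -m creep '[[[0.153,0.0933,0,0,0],[0.153,0.0933,0,0,0],[0.153,0.0933,0,0,0],[0.153,0.0933,0,0,0],[0,0,0,0,0],[0,0,0,0,0]]]'
```

```text
clock: 4.47
tool_pos: [0.3406, 0.4835, 0.4709]
orientation: [-180.0, -0.0, -16.9]
force: [1.8, 0.8, 0.5]
opening: 0.0398
gripper_force: 0.0
clock: 5.13
tool_pos: [0.5313, 0.2693, 0.471]
orientation: [-180.0, -0.0, -16.9]
force: [0.9, 0.4, -0.5]
opening: 0.0001
gripper_force: 0.0
clock: 5.63
tool_pos: [0.6268, 0.162, 0.4699]
orientation: [180.0, 0.0, -17.1]
force: [-0.3, -0.3, -0.5]
opening: 0.0004
gripper_force: 0.0
```

```bash
python3 -m creep '[[[0,0,0.109,0,0],[0,0,0.109,0,0],[0,0,0.109,0,0],[0,0,0.109,0,0],[0,0,0,0,0]]]'
python3 - <<'E'
from h import *
P=np.array([.623,.066]); y0=np.radians(28.8); t=telemetry.get_obs()["tool_pos"][:2]; w=np.radians(-17)
X=np.array([np.cos(w),np.sin(w)]);Y=np.array([np.sin(w),-np.cos(w)])
c=t; 
for th in range(0,91,5):
    a=y0+np.radians(th); n=np.array([np.cos(a),np.sin(a)]); u=np.array([-np.sin(a),np.cos(a)])
    q=P+.085*u+.030*n; d=(q-c)/.2; c=q; print(th,q.round(4),[round(float(d@X),3),round(float(d@Y),3)])
s=snapshot("top");save(s,"d")
E
```

```text
clock: 6.05
tool_pos: [0.6239, 0.1643, 0.3789]
orientation: [179.8, 0.3, -16.9]
force: [-1.0, -0.3, -0.4]
opening: 0.0007
gripper_force: 0.0
0 [0.6083 0.1549] [-0.061, 0.068]
5 [0.6006 0.1533] [-0.034, 0.019]
10 [0.5931 0.151 ] [-0.033, 0.022]
15 [0.5858 0.1481] [-0.031, 0.025]
20 [0.5788 0.1446] [-0.028, 0.027]
25 [0.5721 0.1404] [-0.026, 0.03]
30 [0.5658 0.1357] [-0.023, 0.032]
35 [0.56   0.1304] [-0.02, 0.034]
40 [0.5546 0.1247] [-0.017, 0.035]
45 [0.5497 0.1185] [-0.014, 0.037]
50 [0.5454 0.1119] [-0.011, 0.038]
55 [0.5417 0.105 ] [-0.008, 0.039]
60 [0.5386 0.0978] [-0.004, 0.039]
65 [0.5362 0.0903] [-0.001, 0.039]
70 [0.5344 0.0826] [0.003, 0.039]
75 [0.5333 0.0749] [0.006, 0.039]
80 [0.5329 0.067 ] [0.009, 0.038]
85 [0.5331 0.0591] [0.013, 0.037]
90 [0.5341 0.0513] [0.016, 0.036]
```

View pics/d.png

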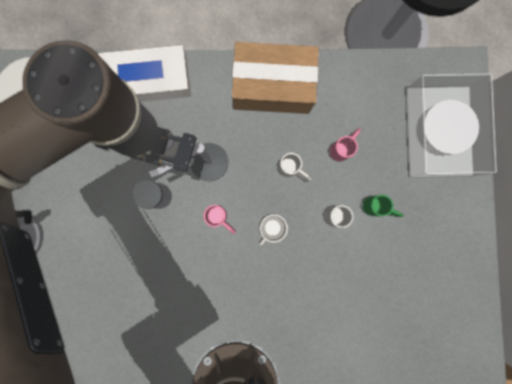

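The hand is down beside the arm at about (183,157), on the jar side, and nothing has been disturbed. Now sweep the arc.

```bash
python3 -m creep '[[[-0.03,0.034,0,0,0],[-0.03,0.034,0,0,0],[-0.034,0.019,0,0,0],[-0.033,0.022,0,0,0],[-0.031,0.025,0,0,0],[-0.028,0.027,0,0,0],[-0.026,0.03,0,0,0],[-0.023,0.032,0,0,0]]]'
python3 -m creep '[[[-0.02,0.034,0,0,0],[-0.017,0.035,0,0,0],[-0.014,0.037,0,0,0],[-0.011,0.038,0,0,0],[-0.008,0.039,0,0,0],[-0.004,0.039,0,0,0],[-0.001,0.039,0,0,0],[0.003,0.039,0,0,0]]]'
```

```text
clock: 6.77
tool_pos: [0.5671, 0.1346, 0.3839]
orientation: [-179.9, -0.0, -16.9]
force: [3.3, 0.3, 0.8]
opening: 0.0007
gripper_force: 1.2
clock: 7.43
tool_pos: [0.5362, 0.081, 0.3834]
orientation: [-180.0, 0.0, -16.9]
force: [2.2, 3.4, -0.9]
opening: 0.0004
gripper_force: 1.3
```

```bash
python3 -m creep '[[[0.006,0.039,0,0,0],[0.009,0.038,0,0,0],[0.0065,0.018,0,0,0],[0.0065,0.018,0,0,0]]]'
python3 -m creep '[[[0.007,0.018,0,0,0],[0,0,0,0,0]]]'
python3 -m creep '[[[0.008,0.018,0,0,0],[0,0,0,0,0]]]'
```

```text
clock: 7.77
tool_pos: [0.5352, 0.0644, 0.3835]
orientation: [-179.0, 0.1, -17.0]
force: [-13.9, 62.1, 7.7]
opening: 0.0005
gripper_force: 31.9
clock: 7.93
tool_pos: [0.5353, 0.0632, 0.3835]
orientation: [-178.7, 0.1, -16.9]
force: [-16.1, 63.7, 7.6]
opening: 0.0003
gripper_force: 33.5
clock: 8.1
tool_pos: [0.5354, 0.0618, 0.3835]
orientation: [-178.5, 0.2, -16.8]
force: [-21.6, 77.8, 10.8]
opening: 0.0005
gripper_force: 41.7
```

The arm has reached its stop. Back away from it, then up.

```bash
python3 -m creep '[[[-0.02,-0.06,0,0,0],[-0.02,-0.1,0,0,0],[0,-0.1,0,0,0],[0,0,-0.15,0,0],[0,0,-0.15,0,0],[0,0,-0.15,0,0],[0,0,-0.1,0,0],[0,0,0,0,1]]]'
python3 - <<'E'
from fit import *
from ov import *
a=snapshot("scene");b=snapshot("top")
S=standm(.623,.066,.5027,np.pi/2)
im=np.hstack([tile(s,(.58,.04,.2),S,48,8) for s in(a,b)]); cv2.imwrite("pics/e.png",cv2.resize(im,(800,400)))
for q in("hook_tip","hook_seat"):
    for s in(a,b): print(q,[(np.round(x["uv"]),atz(s,x["uv"],.22 if "s" in q[5:6] else .234)) for x in nets.landmark_of(s,q)])
E
```

```text
clock: 8.77
tool_pos: [0.5439, 0.1018, 0.498]
orientation: [-179.9, -0.3, -17.0]
force: [0.2, 0.4, 0.6]
opening: 0.0036
gripper_force: 0.0
hook_tip [(array([289., 178.]), array([0.508 , 0.0349, 0.234 ])), (array([206., 219.]), array([ 0.7174, -0.1038,  0.234 ]))]
hook_tip [(array([162., 193.]), array([0.5194, 0.1504, 0.234 ]))]
hook_seat [(array([288., 198.]), array([0.5657, 0.0507, 0.22  ])), (array([317., 291.]), array([0.7956, 0.1906, 0.22  ]))]
hook_seat [(array([210., 172.]), array([0.566 , 0.0448, 0.22  ]))]
```

View pics/e.png

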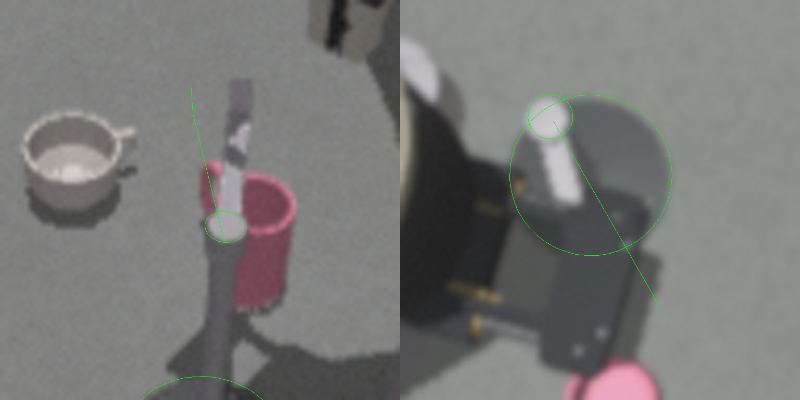

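The hub matches the model, but the arm points to about 195° rather than the 209° my model expects. It took 78 N without moving, so it is at its stop, which suggests it was not exactly at 0 at the start. I'll move over the mug and measure the arm again with a clear view.

```bash
python3 -m creep '[[[0.083,0.145,0,0,1],[0.083,0.145,0,0,1],[0.083,0.145,0,0,1],[0.083,0.145,0,0,1],[0.083,0.145,0,0,1],[0.083,0.145,0,0,1],[0.083,0.145,0,0,1],[0.083,0.145,0,0,1]]]'
python3 -m creep '[[[0,0,0,0.0785,1],[0,0,0,0.0785,1],[0,0,0,0.0785,1],[0,0,0,0.0785,1],[0,0,0,0.0785,1],[0,0,0,0.0785,1],[0,0,0,0.0785,1],[0,0,0,0.0785,1]]]'
python3 -m creep '[[[0,0,0,0.0785,1],[0,0,0,0.0785,1],[0,0,0,0.0785,1],[0,0,0,0.0785,1],[0,0,0,0.0785,1],[0,0,0,0.0785,1],[0,0,0,0.0785,1],[0,0,0,0.0785,1]]]'
python3 - <<'E'
from fit import *
from ov import *
g=np.radians(195); u=np.array([np.cos(g),np.sin(g)]); P=np.array([.623,.066])
G=dict(stand=[*P,0],hook_seat=[*(P+.065*u),.22],hook_tip=[*(P+.12*u),.234])
D=collect(G,G,3); triq(D)
p,e=fit(D,dict(stand=[0,0,0],hook_seat=[0,.065,.22],hook_tip=[0,.12,.234]),[.623,.066,0,g-np.pi/2]);print("stand",p,np.degrees(p[3])+90,e,len(D))
a=snapshot("scene");b=snapshot("top")
S=standm(p[0],p[1],p[3])
im=np.hstack([tile(s,(.58,.04,.2),S,48,8) for s in(a,b)]); cv2.imwrite("pics/f.png",cv2.resize(im,(800,400)))
print(telemetry.get_obs())
E
```

```text
clock: 9.73
tool_pos: [0.603, -0.1597, 0.4924]
orientation: [180.0, 0.1, -16.9]
force: [0.6, -0.9, -1.0]
opening: 0.0786
gripper_force: 0.0
clock: 10.4
tool_pos: [0.6029, -0.158, 0.4922]
orientation: [179.9, 0.0, -73.8]
force: [0.2, 0.4, 0.5]
opening: 0.0877
gripper_force: 0.0
clock: 11.07
tool_pos: [0.6029, -0.158, 0.4922]
orientation: [179.9, -0.1, -130.3]
force: [-0.1, -0.4, -0.0]
opening: 0.0877
gripper_force: 0.0
stand [0.6344 0.0664 0.0065 1.8128] 193.86511864880265 1.5033145661276077 7
{'clock': 12.3667, 'joint_pos': array([  3.2452,  13.3047,   2.0026,   0.0003, -78.7007, -43.2322]), 'qvel': array([-0.0333, -0.0032,  0.0056,  0.1083,  0.0305, -0.0247]), 'tau': array([ -0.0011, -49.5019,  30.5421,   7.2984,  -0.0279,   0.0003]), 'tool_pos': array([ 0.603 , -0.1579,  0.4935]), 'orientation': array([ 179.9981,   -0.0021, -129.9869]), 'force': array([-0.2106,  0.4771,  0.0246]), 'moment': array([ 0.0988, -0.1098,  0.0576]), 'gripper_force': 0.0, 'opening': 0.08751180750680564}
```

View pics/f.png

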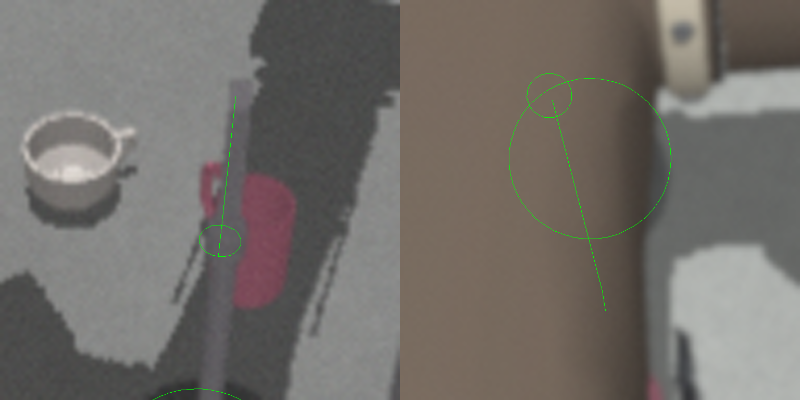

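```bash
python3 -m creep '[[[0,0,0.17,0,1],[0,0,0.17,0,1],[0,0,0.17,0,1],[0,0,0.17,0,1],[0,0,0.17,0,1],[0,0,0.17,0,1]]]'
python3 -m creep '[[[0,0,0.08,0,1],[0,0,0.08,0,1],[0,0,0.08,0,1],[0,0,0.08,0,1],[0,0,0,0,1]]]'
python3 -m creep '[[[0,0,0,0,0],[0,0,0,0,0],[0,0,0,0,0],[0,0,0,0,0],[0,0,0,0,0],[0,0,0,0,0]]]'
```

```text
clock: 12.87
tool_pos: [0.6028, -0.1579, 0.2883]
orientation: [-180.0, 0.0, -130.0]
force: [0.5, -0.1, -0.3]
opening: 0.0879
gripper_force: 0.0
clock: 13.28
tool_pos: [0.6018, -0.1579, 0.2222]
orientation: [179.8, -0.2, -130.0]
force: [-0.3, -0.2, 0.1]
opening: 0.0876
gripper_force: 0.0
clock: 13.78
tool_pos: [0.6033, -0.158, 0.2264]
orientation: [-179.9, 0.1, -130.0]
force: [0.6, 0.1, 3.4]
opening: 0.0569
gripper_force: 30.0
```

```bash
python3 -m creep '[[[0,0,-0.171,0,0],[0,0,-0.171,0,0],[0,0,-0.171,0,0],[0,0,-0.171,0,0],[0,0,-0.171,0,0],[0,0,-0.171,0,0],[0,0,-0.171,0,0],[0,0,-0.171,0,0]]]'
python3 -m creep '[[[0,0,0,-0.0764,0],[0,0,0,-0.0764,0],[0,0,0,-0.0764,0],[0,0,0,-0.0764,0],[0,0,0,-0.0764,0],[0,0,0,-0.0764,0],[0,0,0,-0.0764,0],[0,0,0,-0.0764,0]]]'
python3 -m creep '[[[-0.16,0.066,0,0,0],[-0.16,0.066,0,0,0],[-0.16,0.066,0,0,0],[-0.16,0.066,0,0,0],[-0.16,0.066,0,0,0],[-0.16,0.066,0,0,0],[-0.16,0.066,0,0,0],[-0.16,0.066,0,0,0]]]'
python3 - <<'E'
from fit import *
s=telemetry.get_obs();print(s["tool_pos"],s["orientation"],s["opening"],s["joint_pos"])
a=snapshot("scene");b=snapshot("top")
cv2.imwrite("pics/g.png",np.hstack([cv2.resize(x["frame"][:,:,::-1][60:330,120:420],(400,360)) for x in(a,b)]))
E
```

```text
clock: 14.45
tool_pos: [0.6022, -0.1579, 0.5007]
orientation: [180.0, 0.0, -130.0]
force: [1.6, 0.7, -3.4]
opening: 0.0564
gripper_force: 30.0
clock: 15.12
tool_pos: [0.6026, -0.1579, 0.4986]
orientation: [180.0, 0.0, -74.6]
force: [0.2, 0.3, -2.2]
opening: 0.0565
gripper_force: 30.0
clock: 15.78
tool_pos: [0.433, 0.0626, 0.4989]
orientation: [180.0, 0.0, -75.0]
force: [0.0, 1.2, -1.9]
opening: 0.0564
gripper_force: 30.0
[0.433  0.0626 0.4989] [179.9858   0.0315 -75.0074] 0.05641067145784699 [ 34.2184  -5.6976 -17.9667  -0.0353 -77.734  -19.2184]
```

View pics/g.png

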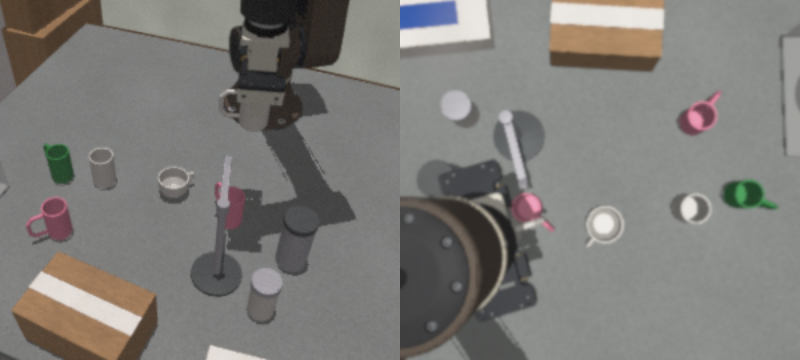

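Both views now show the whole arm: (506,117) to (523,185) in the right half, and the mug is gripped with its handle at (230,103) in the left half. Refit the arm and the held mug.

```bash
python3 - <<'E'
from fit import *
from ov import *
g=np.radians(195); u=np.array([np.cos(g),np.sin(g)]); P=np.array([.623,.066])
h=np.radians(285)
G=dict(stand=[*P,0],hook_seat=[*(P+.065*u),.22],hook_tip=[*(P+.12*u),.234],mug_handle=[.433+.045*np.cos(h),.0626+.045*np.sin(h),.32])
D=collect(G,G,3); triq(D)
D2=[d for d in D if d[0]!="mug_handle"]
p,e=fit(D2,dict(stand=[0,0,0],hook_seat=[0,.065,.22],hook_tip=[0,.12,.234]),[.623,.066,0,g-np.pi/2]);print("stand",p,np.degrees(p[3])+90,e,len(D2))
print([ (d[2],proj(d[1],G["mug_handle"])) for d in D if d[0]=="mug_handle"])
a=snapshot("scene");b=snapshot("top")
S=standm(.623,.066,g-np.pi/2)
M=[[tuple(np.add(q,(0,0,.274))) for q in m] for m in mugm(.433,.0626,np.radians(195))]
im=np.vstack([np.hstack([tile(s,(.57,.05,.2),S,30,10) for s in(a,b)]),np.hstack([tile(s,(.433,.0626,.32),M,30,10) for s in (a,b)])]); cv2.imwrite("pics/i.png",cv2.resize(im,(600,600),interpolation=cv2.INTER_AREA))
E
```

```text
stand [3, 3] (array([ 0.6212,  0.0675, -0.0049]), np.float64(0.00018627584507947579))
hook_seat [3, 2] (array([0.5626, 0.0527, 0.213 ]), np.float64(0.009414951899375216))
mug_handle [3, 3] (array([0.453 , 0.0224, 0.3248]), np.float64(0.0018267118725619085))
hook_tip [3, 1] (array([0.5076, 0.0355, 0.2379]), np.float64(0.012758760642987163))
stand [ 0.6225  0.0678 -0.0062  1.8113] 193.77835385260735 1.4130244129628542 15
[([293.9, 134.2], [np.float64(293.1523666860745), np.float64(136.7158308929681)]), ([219.0, 222.6], [np.float64(218.7660157806748), np.float64(227.26999448012646)]), ([293.2, 137.3], [np.float64(293.1523666860745), np.float64(136.7158308929681)]), ([217.3, 224.5], [np.float64(218.7660157806748), np.float64(227.26999448012646)]), ([294.6, 138.4], [np.float64(293.1523666860745), np.float64(136.7158308929681)]), ([216.4, 223.0], [np.float64(218.7660157806748), np.float64(227.26999448012646)])]
```

View pics/i.png

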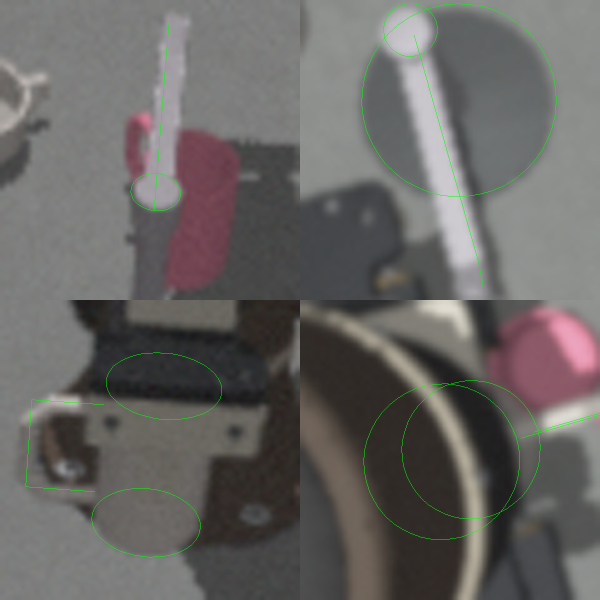

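The arm's direction is really about 193.5°, with the post at (0.6225, 0.068), and the held mug fits the model. Align sideways and in yaw, then lower to insertion height beyond the tip.

```bash
python3 -m creep '[[[0,0,0,0.0167,0],[-0.03,0,0.05,0,0],[0,0,0.1,0,0],[0,0,0.1,0,0],[0,0,0.1,0,0],[0,0,0.1,0,0],[0,0,0,0,0],[0,0,0,0,0]]]'
python3 - <<'E'
from fit import *
from ov import *
o=telemetry.get_obs(); t=o["tool_pos"]; print(t,o["orientation"],o["joint_pos"])
g=np.radians(193.5); u=np.array([np.cos(g),np.sin(g)]);h=np.array([-u[1],u[0]]); P=np.array([.6225,.068])
H=t[:2]+.045*h; print("r,lat",(H-P)@u,(H-P)@h,"bottom",t[2]-.2264)
a=snapshot("scene");b=snapshot("top")
S=standm(*P,g-np.pi/2)
M=[[tuple(np.add(q,(0,0,t[2]-.2264))) for q in m] for m in mugm(t[0],t[1],g)]
im=np.hstack([tile(s,(.49,.04,.22),S+M,40,10) for s in(a,b)]); cv2.imwrite("pics/j.png",cv2.resize(im,(800,400),interpolation=cv2.INTER_AREA))
E
```

```text
clock: 18.15
tool_pos: [0.433, 0.0679, 0.4083]
orientation: [179.9, -0.1, -76.4]
force: [0.3, -0.6, -1.5]
opening: 0.0565
gripper_force: 30.0
[0.433  0.0679 0.4083] [179.8671  -0.0589 -76.4452] [ 34.8647  -2.6296 -27.0335   0.0072 -65.7412 -21.3129]
r,lat 0.18429147168702933 0.0008771323831150354 bottom 0.18190394233718093
```

View pics/j.png

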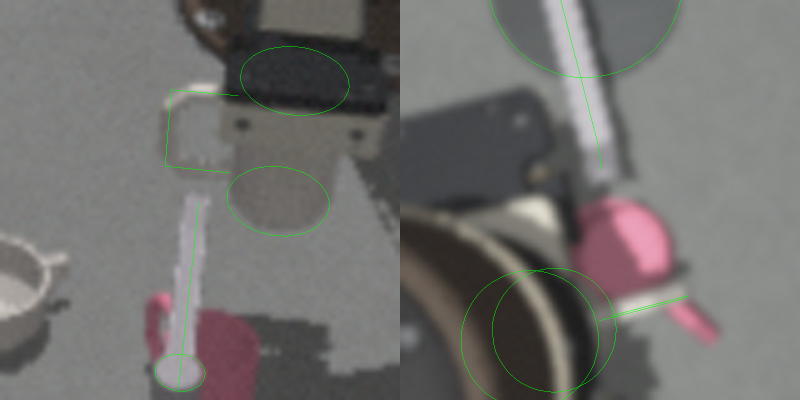

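The tip lies inside the handle's opening in line with the model, with lateral error under 2 mm. Insert slowly while watching the force.

```bash
python3 -m creep '[[[0,-0.04,0,0,0],[0,-0.04,0,0,0],[0,-0.04,0,0,0],[0,-0.04,0,0,0],[0,-0.04,0,0,0],[0,-0.04,0,0,0],[0,-0.04,0,0,0],[0,-0.04,0,0,0]]]'
python3 -m creep '[[[0,-0.03,0,0,0],[0,-0.03,0,0,0],[0,-0.03,0,0,0],[0,-0.03,0,0,0],[0,0,0,0,0],[0,0,0,0,0]]]'
python3 - <<'E'
from fit import *
from ov import *
o=telemetry.get_obs(); t=o["tool_pos"]
g=np.radians(193.5); u=np.array([np.cos(g),np.sin(g)]);h=np.array([-u[1],u[0]]); P=np.array([.6225,.068])
H=t[:2]+.045*h; print("r,lat",(H-P)@u,(H-P)@h,"bottom",t[2]-.2264)
a=snapshot("scene");b=snapshot("top")
im=np.hstack([tile(s,(.53,.04,.22),[],40,10) for s in(a,b)]); cv2.imwrite("pics/k.png",cv2.resize(im,(800,400),interpolation=cv2.INTER_AREA))
E
```

```text
clock: 18.92
tool_pos: [0.4964, 0.0829, 0.4089]
orientation: [180.0, -0.0, -76.5]
force: [-0.2, 0.0, -2.0]
opening: 0.0567
gripper_force: 30.0
clock: 19.42
tool_pos: [0.5189, 0.0884, 0.4089]
orientation: [180.0, -0.0, -76.5]
force: [0.6, -0.4, -2.3]
opening: 0.0567
gripper_force: 30.0
r,lat 0.0959365470149262 0.0009775057609415355 bottom 0.18248094333685677
```

View pics/k.png

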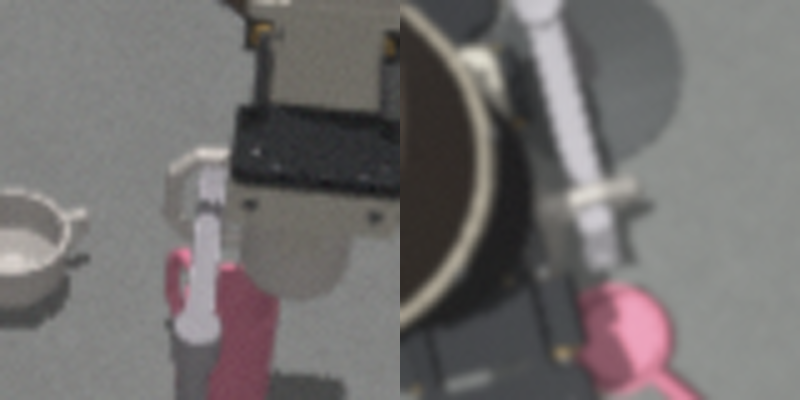

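The handle encloses the arm: the tip shows inside the loop at (212,180) on the left, and the bar crosses over the arm at (600,192) on the right. Advance to the seat and lower.

```bash
python3 -m creep '[[[0,-0.032,0,0,0],[0,-0.032,0,0,0],[0,-0.032,0,0,0],[0,-0.032,0,0,0],[0,0,0.04,0,0],[0,0,0.04,0,0],[0,0,0.035,0,0],[0,0,0,0,0]]]'
python3 -m creep '[[[0,0,0.01,0,0],[0,0,0,0,0]]]'
python3 -m creep '[[[0,0,0.01,0,0],[0,0,0,0,0]]]'
python3 -m creep '[[[0,0,0.01,0,0],[0,0,0,0,0]]]'
```

```text
clock: 20.18
tool_pos: [0.5429, 0.0941, 0.3836]
orientation: [179.8, -0.0, -76.5]
force: [-0.4, -0.2, -2.0]
opening: 0.0572
gripper_force: 30.0
clock: 20.35
tool_pos: [0.5435, 0.0943, 0.3838]
orientation: [180.0, -0.0, -76.5]
force: [-0.7, -0.7, -2.0]
opening: 0.0567
gripper_force: 30.0
clock: 20.52
tool_pos: [0.5436, 0.0943, 0.3821]
orientation: [-180.0, 0.0, -76.5]
force: [-0.1, -0.8, -1.7]
opening: 0.0566
gripper_force: 30.0
clock: 20.68
tool_pos: [0.5436, 0.0943, 0.38]
orientation: [-180.0, 0.0, -76.5]
force: [0.5, -1.1, -1.4]
opening: 0.057
gripper_force: 30.0
```

```bash
python3 -m creep '[[[0,0,0.008,0,0],[0,0,0,0,0]]]'
python3 -m creep '[[[0,0,0.008,0,0],[0,0,0,0,0]]]'
```

```text
clock: 20.85
tool_pos: [0.5438, 0.0943, 0.3792]
orientation: [-180.0, -0.0, -76.5]
force: [-2.4, -0.5, 3.9]
opening: 0.0564
gripper_force: 30.0
clock: 21.02
tool_pos: [0.544, 0.0944, 0.3781]
orientation: [-179.9, -0.0, -76.5]
force: [-3.2, 0.3, 6.9]
opening: 0.0565
gripper_force: 30.0
```

It has touched down on the arm. Release and let it settle.

```bash
python3 -m creep '[[[0,0,0,0,0.8],[0,0,0,0,1],[0,0,0,0,1],[0,0,0,0,1],[0,0,0,0,1],[0,0,0,0,1],[0,0,0,0,1],[0,0,0,0,1]]]'
python3 -m creep '[[[0,0,-0.05,0,1],[0,0,-0.1,0,1],[0,0,-0.15,0,1],[0,0,-0.15,0,1],[0,0,-0.15,0,1],[0,0,-0.15,0,1],[0,0,0,0,1]]]'
python3 -m creep '[[[-0.15,0,0,0,1],[-0.15,0,0,0,1],[-0.15,0,0,0,1],[-0.15,0,0,0,1],[-0.15,0,0,0,1],[-0.15,0,0,0,1],[0,0,0,0,1],[0,0,0,0,1]]]'
python3 - <<'E'
from ov import *
a=snapshot("scene");b=snapshot("top")
im=np.hstack([tile(s,(.56,.05,.2),[],50,8) for s in(a,b)]); cv2.imwrite("pics/l.png",cv2.resize(im,(800,400),interpolation=cv2.INTER_AREA))
for s in(a,b): print([(np.round(x["uv"]),x["confidence"]) for x in nets.landmark_of(s,"mug_handle")])
E
```

```text
clock: 21.68
tool_pos: [0.5437, 0.0944, 0.3768]
orientation: [180.0, -0.0, -76.5]
force: [-0.1, 0.1, 0.0]
opening: 0.0874
gripper_force: 0.0
clock: 22.27
tool_pos: [0.5442, 0.0939, 0.5345]
orientation: [-179.4, 0.0, -76.5]
force: [0.6, -0.5, 1.0]
opening: 0.0878
gripper_force: 0.0
clock: 22.93
tool_pos: [0.5011, 0.2707, 0.5271]
orientation: [180.0, -0.0, -76.3]
force: [-0.1, -0.5, -0.1]
opening: 0.0878
gripper_force: 0.0
[(array([283., 200.]), 0.94), (array([150., 226.]), 0.59)]
[(array([228., 222.]), 0.95), (array([353., 138.]), 0.78), (array([394., 212.]), 0.77), (array([209., 176.]), 0.74)]
```

View pics/l.png

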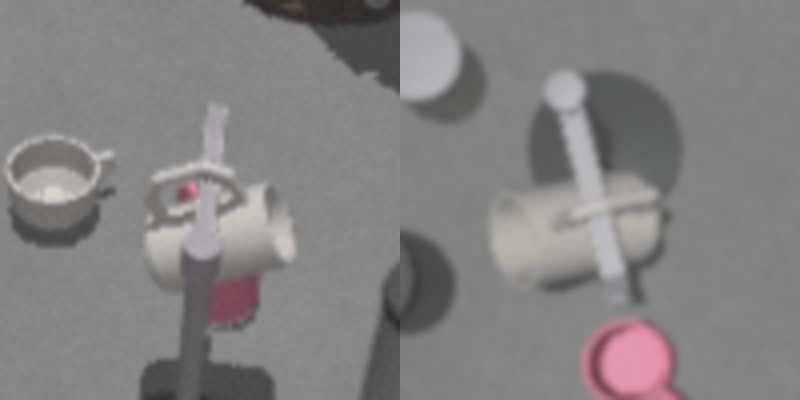

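The mug hangs by its handle on the arm, tilted as expected, with the loop around the arm at (205,175) on the left and (605,207) on the right. Now let the swing die out and check with frame differences.

```bash
for i in 1 2 3 4 5 6; do python3 -m creep '[[[0,0,0,0,1],[0,0,0,0,1],[0,0,0,0,1],[0,0,0,0,1],[0,0,0,0,1],[0,0,0,0,1],[0,0,0,0,1],[0,0,0,0,1]]]' | head -1; done
cat > chk.py <<'E'
from ov import *
F=[]
for _ in range(8):
    s=snapshot("top"); u,v=map(int,proj(s,(.56,.05,.2)))
    m=[x["region"] for x in nets.masks_of(s,"mug") if x["region"][v-5:v+6,u-5:u+6].any()]
    F.append(cv2.cvtColor(s["frame"][v-35:v+35,u-35:u+35],7).astype(float))
print([round(np.abs(cv2.blur(f-F[0],(3,3))).max(),1) for f in F],[round(np.abs(f-F[0]).mean(),2) for f in F])
for c in("scene","top"):
    s=snapshot(c); print(c,[(x["uv"],x["confidence"]) for x in nets.landmark_of(s,"mug_handle")])
E
python3 chk.py
```

```text
clock: 23.8
clock: 24.47
clock: 25.13
clock: 25.8
clock: 26.47
clock: 27.13
[np.float64(0.0), np.float64(1.0), np.float64(0.9), np.float64(1.0), np.float64(0.9), np.float64(1.0), np.float64(0.9), np.float64(0.9)] [np.float64(0.0), np.float64(0.48), np.float64(0.5), np.float64(0.49), np.float64(0.49), np.float64(0.49), np.float64(0.5), np.float64(0.49)]
scene [([149.0, 227.0], 0.91), ([284.1, 199.1], 0.69), ([286.4, 196.9], 0.64), ([282.0, 201.8], 0.62), ([157.6, 173.6], 0.56)]
top [([393.7, 212.3], 0.97), ([211.6, 176.1], 0.94), ([227.8, 220.9], 0.77), ([353.5, 134.4], 0.63)]
```

```bash
python3 -c "
from plant import workorder
print(workorder.close_job())"
```

```text
the job is handed in; nothing more can be done
None
```

I handed the job in with the tall mug hanging at rest by its handle on the swung-out arm. One doubt remains: the arm swung only about 75° in the images, yet it held firm against 78 N, so I took that as its stop; no joint reading confirmed it, and no verdict came back.

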